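Widen the frame holder of a bench screen printer by one index hole

ROBOT

A 7-joint arm with a two-finger parallel gripper is mounted at the origin on the work surface. World frame = base frame: x ahead of the robot, y to its left, z up, the work surface at z = 0. Lengths are in mm, angles in rad, forces in N, time in s.
With the tool pointing down it reaches from about 425 to 875 mm from the base axis. Payload 4.7 kg.
Tool frame: the origin (TCP) lies at the centre of the arm's flange, where the gripper is bolted on; the fingertips stand 173 mm ahead of it and the grasp point (between the pads) lies 155 mm ahead of it; z points along the fingers, y is the line along which they close (so a half turn about z gives the same grasp; the last joint's range is limited). The gripper opens to 85 mm and grips with 20 to 120 N. Pads are 22 mm wide; open, the fingers measure 114 mm over their backs; the gripper's body (76 mm by 85 mm) begins 54 mm behind the grasp point. The pads swing forward as they close: fully open they stand 13 mm farther back than shut.
Start: joints at [1.174, 0.321, -0.07, 1.45, 0.023, 1.371, -0.057], TCP at [259.557, -595.934, 404.749] pointing down, gripper open.
Joint ranges: [-2.86, 2.86], [-0.3, 2.09], [-1.38, 1.24], [0.06, 2.45], [-1.56, 4.7], [0.09, 2.05], [-2.69, 2.69]. Speed limits (rad/s): [2.57, 2.57, 3.14, 3.14, 3.14, 3.14, 3.14].

INTERFACE

Orientations are given as [roll, pitch, yaw] about the fixed x, y, z axes, in that order (R = Rz(yaw) Ry(pitch) Rx(roll)).
In Python, from workcell import readout, camera, manip gives the robot as it stands.
- The arm moves only by the tool step_arm, never from a script. Its argument "commands" is a list that holds one entry, the list of rows, each a list of 7 numbers: the shift along the world's x, y, z in m, then the turn, a rotation vector about the world's x, y, z in degrees, then the finger opening in m, from 0 to 0.0854. In form: [[[x, y, z, wx, wy, wz, hand], ...]]. A call has 1 to 10 rows; each row is the pose to reach, as a shift and turn from the pose commanded when the call began; what a row does not reach only later rows make up. A row lasts 1/8 s, in which the tool goes at most 62.5 mm and 10.7 degrees, less where a joint would pass 70% of its speed; a pose out of reach is approached as far as the arm can. A call with a gripper value outside its range is refused whole. The fingers move at their own pace and stop on an object; "squeeze" is the grip in N (left out, the last holds). Time passes only in rows, so rows that repeat a pose let the fingers close. It gives the time, the measured TCP pose, the force, the opening and the grip force at its end, in the units of the state.
- readout.state(): the state, without advancing time (a new reading comes with each control period).
- camera(name): name is "scene" or "top" or "wrist"; returns a dict with "color" (420x560x3 uint8, red, green, blue), "vertical_fov" (degrees; the focal length in pixels is half the picture's height over the tangent of half this angle, whatever the lens; pixels are square), "cx", "cy" (the principal point, pixels), "k1" (the pictures are not rectified: a ray, as slopes to the right and down, at radius r is drawn at 1 + k1 r^2 times it, then the intrinsics apply), "view" (4x4, takes a point from world to camera coordinates). Camera axes: x right, y down, z forward; pixel columns grow to the right and rows downward; lengths in mm; the calibration is good to about 2 mm. A picture is of the moment at which its call begins. There is no depth.
- manip.job_done(): hands the job in; it is judged then, once.
The state is a dict: "time_s": time; "joint_pos": joint angles; "dq": joint speeds; "tau": joint torques, N m; "tool_pos": TCP position; "eef_rot": TCP orientation; "ft_force": force on the tool from outside, world axes, zero at the start; "ft_torque": the same for the moment, N m; "gripper_width": opening from 0.0 (shut) to 1.0 (fully open); "grip_force": force on a finger pad.
Only numpy, scipy, OpenCV 4.12 (cv2) and the standard library are available. Lean on these libraries where they do the work, as an engineer would, in place of code of your own. Each camera call takes 0.05 s, during which the arm holds its last target. There are 200 camera calls.

TASK

The next screen is one size wider: wind the clamp handwheel on the movable frame-holder arm a full turn anticlockwise (seen from above) to slacken it, then draw the index plunger and slide the arm to the next hole, away from the fixed arm, and let the pin go fully home in that hole. Finish still holding the plunger's knob with the pin home, so that I can tighten the clamp; do not disturb the ink jar, squeegee and tape lying about.

Things in the scene. Friction and masses are not known exactly. Their poses are not given: they have to be found in the camera images.
- printer: bench screen printer, fixed: blue base plate 470 x 680 x 12 mm, aluminium beam 80 mm wide along its y, top at 125 mm, print bed, fixed frame-holder arm at the beam's -y end. Origin at bench height; z up, x away from the robot, y along the beam from the fixed arm to the open end; yaw up to 0.25 rad either way. Heights and directions in the other entries are above the bench and along these axes
- carriage (a joint): place in m along the beam (printer's +y, away from the fixed arm) of the carriage: aluminium saddle 124 x 150 mm, top at 142 mm, carrying the movable arm, plunger and handwheel. 0 in its first hole, 0.040 in the next; range -0.165 to 0.165; about 1 mm of play in a hole. Held by clamp and pin; with both free it slides with 4 to 6 N and stays where it is left
- plunger (a joint): how far the sprung index pin is drawn up, in m: 0 home, 0.013 its stop. The round-nosed pin, 10 mm thick, reaches 10 mm into the index strip (steel flat along the beam's front, top at 125 mm, 11.5 mm holes every 40 mm); drawn past 10.5 mm it is clear. The spring pushes down with 6.3 N at 0, 11 N at 0.013; let go between holes it rests on the strip and drops into a hole that comes below it
- plunger_knob (a point): middle of the plunger's black mushroom knob, 29 mm thick, 22 mm high, at 172 mm when home (top at 182 mm, underside at 160); it stands on the carriage's corner nearest the robot and the fixed arm. Below it are a sleeve and nut, 26 mm thick, on the saddle's top
- next_hole (a point): centre of the mouth of the next hole of the index strip, 40 mm in +y from the pin's first hole, at 125 mm
- wheel (a joint): angle in rad of the clamp handwheel (upright axis, aluminium, three spokes, 94 mm across, rim's top at 173 mm), growing anticlockwise from above, which slackens; it starts tight, between -0.4 and 0, and stops at -0.5 and 8.0. The clamp frees the beam past about 4.5. At 0 the crank grip lies in the printer's +y from the axis. Turning takes 3 to 4 N at the grip; it stays where it is left
- wheel_axis (a point): point on the handwheel's axis, 175 mm high; the wheel rides on the carriage, away from the plunger
- crank_grip (a point): point on the axis of the handwheel's upright black crank grip, 19 mm thick, from 173 to 219 mm high, this point at 201 mm; it stands 38 mm from the wheel's axis and spins freely on its own pin, so a hand can lead it round without turning itself
- ink_jar: bystander: plastic ink jar 68 mm across, 85 mm high, standing before the printer; origin under its middle
- squeegee: bystander: wooden squeegee 200 x 55 x 30 mm lying before the printer; origin under its wooden handle's middle
- tape: bystander: roll of masking tape 100 mm across, 25 mm high, lying flat beside the printer's open end; origin under its middle

How it is judged:
By the outcome, as a careful person would: the job done as asked, in the order asked, and still so for the second after the job is handed in, while the arm keeps its last pose, push and grip.
It also fails if it takes over 54 s, if anything falls off the work surface, if the arm or the gripper's body presses on something with over 40 N, if the wrist force passes 120 N, or if a joint passes its speed limit or range.

## Working session

There is one attempt and no reset: what is moved stays moved. The work goes in short steps, Python scripts to look and compute and a tool call to move; the robot and the scene stay as the last step left them, time stands still between calls to the robot, and variables do not carry over. Pictures are saved under pics/ and viewed, at most 10 in all, crops included, and the job is handed in when it is done.

Besides the shell and the picture viewer there is one more tool, called after "Call:" by a JSON object that holds its "fn" and its "kwargs". step_arm: Moves the arm, as the interface text tells. Its arguments: {"type":"object","properties":{"commands":{"type":"array","items":{"type":"array","items":{"type":"array","items":{"type":"number"}}}},"squeeze":{"type":"number"}},"required":["commands"]}

```bash
mkdir -p pics
cat > h.py <<'E'
import numpy as np, cv2, pickle
from workcell import readout, camera, manip
def snap(n,tag):
    c=camera(n); pickle.dump(c,open(f'pics/{tag}.pkl','wb')); cv2.imwrite(f'pics/{tag}.png',c['color'][:,:,::-1]); return c
def load(tag): return pickle.load(open(f'pics/{tag}.pkl','rb'))
def K(c):
    f=c['color'].shape[0]/2/np.tan(np.radians(c['vertical_fov'])/2); return np.array([[f,0,c['cx']],[0,f,c['cy']],[0,0,1.]]),np.array([c['k1'],0,0,0,0])
def ray(c,uv):
    k,d=K(c); p=cv2.undistortPointsIter(np.array([[uv]],float),k,d,None,None,(3,50,1e-10))[0,0] if hasattr(cv2,'undistortPointsIter') else cv2.undistortPoints(np.array([[uv]],float),k,d)[0,0]
    V=np.array(c['view']);R=V[:3,:3];o=-R.T@V[:3,3];r=R.T@np.array([p[0],p[1],1]);return o,r/np.linalg.norm(r)
def plane(c,uv,z):
    o,r=ray(c,uv); return o+r*(z-o[2])/r[2]
def tri(*cu):
    A=np.zeros((3,3));b=np.zeros(3);L=[]
    for c,uv in cu:
        o,r=ray(c,uv);M=np.eye(3)-np.outer(r,r);A+=M;b+=M@o;L.append((o,M))
    x=np.linalg.solve(A,b);return x,[np.linalg.norm(M@(x-o)) for o,M in L]
def proj(c,P):
    k,d=K(c);V=np.array(c['view']);return cv2.projectPoints(np.array(P,float).reshape(-1,1,3),cv2.Rodrigues(V[:3,:3])[0],V[:3,3],k,d)[0][:,0]
E
python3 - <<'E'
from h import *
a=snap('scene','s0');b=snap('top','t0')
for c in(a,b):
  V=np.array(c['view']);print(c['vertical_fov'],c['k1'],c['cx'],c['cy'],-V[:3,:3].T@V[:3,3],V[2,:3])
s=readout.state();print(s)
E
```

```text
52.122340771186266 -0.13003279927648673 281.71995110287867 215.1267181959364 [1275.75882862 -151.07730348  769.70232757] [-0.72085067  0.2397045  -0.65031998]
54.4783681436464 -0.12542314334283622 279.67351351816757 201.39849896702682 [ 461.48545477   56.98175246 1199.34913407] [ 0.09344438  0.00672058 -0.99560182]
{'time_s': 0.1, 'joint_pos': array([ 1.17411129,  0.32174531, -0.0701315 ,  1.45153731,  0.02260341,
        1.37082015, -0.05688984]), 'dq': array([-0.00084148, -0.00162404,  0.00020457, -0.00244726,  0.00039995,
       -0.00086786,  0.00019462]), 'tau': array([-6.86175717e-04, -4.94879150e+01, -3.84362591e-01, -3.15212774e+01,
        1.28784747e-02,  7.49267929e-03,  1.43247479e-05]), 'tool_pos': array([ 259.48537412, -595.75899513,  403.74319021]), 'eef_rot': array([-3.13987230e+00,  8.22515015e-05,  4.10867834e-01]), 'ft_force': array([-0.32295791,  0.20040759,  0.04157567]), 'ft_torque': array([ 0.04340997, -0.01356816, -0.04801986]), 'grip_force': 0.0, 'gripper_width': 1.0024056668540393}
```

View pics/s0.png

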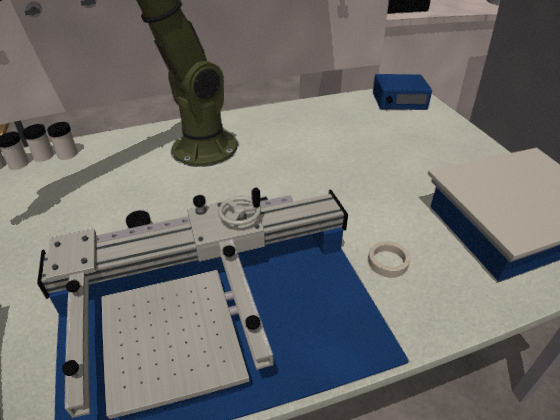

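View pics/t0.png

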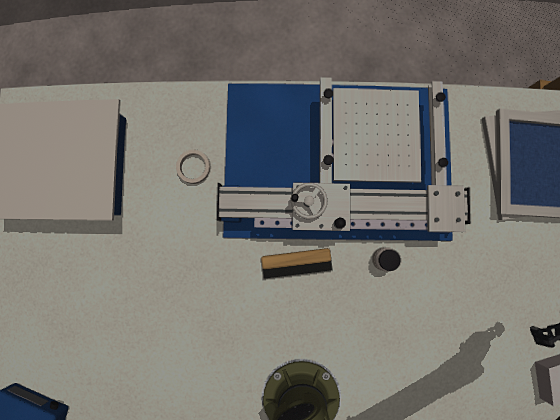

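The scene view shows the plunger knob near (199,201), the crank grip near (256,196) and the wheel near (240,211). In the top view the knob is near (340,223), the grip near (295,198), the wheel near (309,201), and the jar (388,260) and squeegee (297,263) lie in front.

Run:
```python
from h import *
for t,boxes in(('s0',[(185,190,215,222),(248,182,266,212)]),('t0',[(328,212,352,234),(286,188,304,208),(370,245,405,280)])):
  im=load(t)['color'].max(2)
  for x0,y0,x1,y1 in boxes:
    m=(im[y0:y1,x0:x1]<45).astype(np.uint8);n,l,s,ce=cv2.connectedComponentsWithStats(m)
    for i in range(1,n):
      if s[i,4]>15: print(t,s[i,:2]+[x0,y0],s[i,2:],ce[i]+[x0,y0])
a=load('s0')['color'][170:260,170:290,::-1];b=load('t0')['color'][170:260,230:350,::-1]
cv2.imwrite('pics/crop0.png',np.vstack([cv2.resize(a,(480*5//6,300),interpolation=2),cv2.resize(b,(400,300),interpolation=2)]))
```

```text
s0 [193 195] [ 12  12 110] [198.84545455 200.8       ]
s0 [252 188] [ 14  19 142] [256.38028169 197.13380282]
t0 [334 218] [12 11 98] [339.34693878 222.7244898 ]
t0 [291 194] [ 7  8 45] [294.28888889 197.48888889]
t0 [379 250] [ 21  21 358] [389.09497207 259.81843575]
```

View pics/crop0.png

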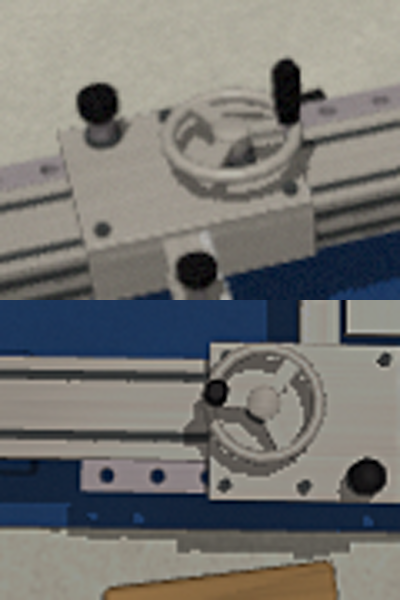

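The crop shows the wheel hub at about (309,201), rim centre near (309.8,203) and strip holes at about (262,222) and (277,222) in the top view. In the scene view the grip runs from (256,189) to (256,206).

Run:
```python
from h import *
a=load('s0');b=load('t0')
print('knob',tri((a,(198.8,200.8)),(b,(339.3,222.7))))
print('grip top',tri((a,(256.4,190)),(b,(294.3,197.5))), 'plane',plane(b,(294.3,197.5),219))
# rim in top
print('hub z~175',plane(b,(308.9,201.2),175),'rim',plane(b,(309.8,203),173))
print('jar',plane(b,(389,259.8),85))
g=b['color'].max(2).astype(float)
m=np.zeros(g.shape,np.uint8)
roi=g[214:234,250:430]
bh=cv2.morphologyEx(roi.astype(np.uint8),cv2.MORPH_BLACKHAT,np.ones((7,7)))
n,l,s,ce=cv2.connectedComponentsWithStats((bh>45).astype(np.uint8))
H=[]
for i in range(1,n):
  if 4<s[i,4]<30:
    w=np.where(l==i,bh,0).astype(float);yy,xx=np.mgrid[:w.shape[0],:w.shape[1]]
    u=((w*xx).sum()/w.sum()+250,(w*yy).sum()/w.sum()+214);P=plane(b,u,125);print(np.round(u,1),s[i,4],P.round(1));H.append(P)
```

```text
knob (array([504.72617486, -88.89963196, 170.65356792]), [np.float64(1.81941253193325), np.float64(1.819412531933253)])
grip top (array([563.81294856,  28.57469098, 214.06234976]), [np.float64(0.397049403705169), np.float64(0.3970494037050883)]) plane [563.20261566  28.33421676 219.        ]
hub z~175 [558.64169141  -9.83293126 175.        ] rim [554.2786566  -12.24324083 173.        ]
jar [ 407.71991215 -235.70501047   85.        ]
[310.4 214.3] 6 [528.8 -17.  125. ]
[258.5 217. ] 8 [520.6 119.7 125. ]
[339.8 217.7] 7 [520.2 -95.  125. ]
[364.5 219. ] 8 [ 517.1 -160.6  125. ]
[261.6 222.2] 18 [507.  111.6 125. ]
[276.8 222.4] 18 [506.6  71.5 125. ]
[334. 223.] 5 [506.1 -79.4 125. ]
[344.7 222.5] 12 [ 507.5 -107.8  125. ]
[296.9 225.2] 15 [499.8  18.5 125. ]
[352.3 223.5] 19 [ 504.9 -128.   125. ]
[367.4 223.8] 17 [ 504.5 -168.3  125. ]
[382.4 223.9] 17 [ 504.2 -208.4  125. ]
[397.2 224.2] 17 [ 503.7 -248.4  125. ]
[411.7 224.3] 15 [ 503.4 -287.9  125. ]
[320.7 225.7] 17 [498.9 -44.3 125. ]
[345. 232.] 27 [ 482.7 -108.5  125. ]
```

Call:
{"fn": "step_arm", "kwargs": {"commands": [[[0.06, 0.06, 0.04, 0, 0, 0, 0.085], [0.1, 0.12, 0.06, 0, 0, 0, 0.085], [0.13, 0.18, 0.08, 0, 0, 0, 0.085], [0.16, 0.23, 0.08, 0, 0, 0, 0.085], [0.18, 0.29, 0.08, 0, 0, 0, 0.085], [0.2, 0.35, 0.08, 0, 0, 0, 0.085], [0.22, 0.4, 0.08, 0, 0, 0, 0.085], [0.24, 0.46, 0.08, 0, 0, 0, 0.085], [0.24, 0.5, 0.08, 0, 0, 0, 0.085], [0.24, 0.5, 0.08, 0, 0, 0, 0.085]]]}}

```text
time_s: 1.35
tool_pos: [500.0, -90.5, 484.8]
eef_rot: [-3.141, -0.001, 0.419]
ft_force: [0.5, -1.3, -1.1]
gripper_width: 0.995
grip_force: 0.0
```

Run:
```python
from h import *
c=snap('wrist','w1');V=np.array(c['view']);print(c['vertical_fov'],c['k1'],-V[:3,:3].T@V[:3,3],V[2,:3]);s=readout.state();print(s['tool_pos'],s['eef_rot'],s['joint_pos'],s['time_s'])
print(proj(c,[[504.7,-88.9,171],[563.5,28.4,219],[558.6,-9.8,175]]))
```

```text
62.78984295768248 -0.08307602122235669 [563.45950151 -62.34643571 455.05966536] [-0.25134417 -0.11027327 -0.9615955 ]
[499.9838363  -91.26561025 484.74562258] [-3.14091005e+00 -3.49951405e-04  4.17881854e-01] [ 0.61938657  0.00942211 -0.49089872  1.65217755  0.00369146  1.48116189
 -1.02473872] 1.4
[[285.28714577 192.36006725]
 [157.43125935  56.77503985]
 [220.83387268  91.70461878]]
```

View pics/w1.png

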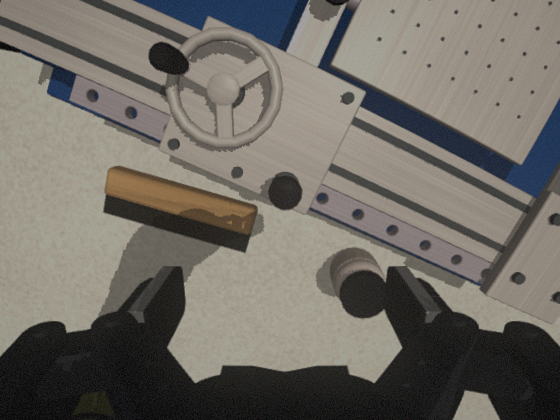

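The wrist view shows the knob at about (285,190), the hub at (224,89), the grip's blob around (168,57), and rim holes as expected. This matches the projections within 3 px.

Call:
{"fn": "step_arm", "kwargs": {"commands": [[[0.03, 0.06, -0.02, 0, 0, 0, 0.085], [0.055, 0.1, -0.04, 0, 0, 0, 0.085], [0.06, 0.11, -0.045, 0, 0, 0, 0.06], [0.06, 0.11, -0.045, 0, 0, 0, 0.06]]]}}

```text
time_s: 1.9
tool_pos: [559.7, 12.7, 438.8]
eef_rot: [-3.141, 0.002, 0.41]
ft_force: [-0.4, -1.0, -0.1]
gripper_width: 0.699
grip_force: 0.0
```

Run:
```python
from h import *
c=snap('wrist','w2');s=readout.state();print(s['tool_pos'],s['eef_rot'],s['joint_pos'],s['time_s'])
print(proj(c,[[504.7,-88.9,171],[563.5,28.4,219],[558.6,-9.8,175]]))
w1=load('w1')
for t,cc in(('w1',w1),('w2',c)):
  m=(cc['color'].max(2)<45).astype(np.uint8);n,l,st,ce=cv2.connectedComponentsWithStats(m)
  for i in range(1,n):
    if 200<st[i,4]<6000: print(t,st[i],ce[i].round(1))
```

```text
[559.60921156  11.78440268 439.53417473] [3.14080715e+00 1.32919175e-03 4.08232103e-01] [ 0.47114759  0.15477572 -0.5998369   1.60923529  0.08947718  1.40598484
 -1.3004729 ] 1.95
[[373.00634244 320.70752815]
 [262.14467551 219.2194116 ]
 [312.61476536 227.10849616]]
w1 [149  42  39  32 884] [167.7  58.7]
w1 [ 105  196  143   50 1796] [176.1 223.4]
w2 [  25   33   67  118 1430] [50.1 83.3]
```

View pics/w2.png

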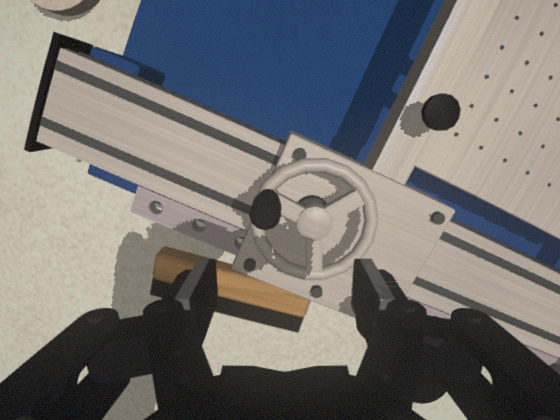

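The wrist view shows the hub at about (315,221), the rim centred near (312,219) and the grip blob around (265,209). These sit 6-9 px above the prediction, so I triangulate from all the views.

Run:
```python
from h import *
w1,w2,a,b=[load(t) for t in('w1','w2','s0','t0')]
for t,c,(x0,y0,x1,y1) in(('w1',w1,(140,35,195,80)),('w2',w2,(240,180,290,240)),('w1 knob',w1,(265,170,305,212))):
  g=c['color'].max(2)[y0:y1,x0:x1];m=(g<50).astype(np.uint8)
  n,l,st,ce=cv2.connectedComponentsWithStats(m);i=1+st[1:,4].argmax();cn=cv2.findContours((l==i).astype(np.uint8),0,1)[0][0]
  print(t,st[i][:4]+[x0,y0,0,0],ce[i]+[x0,y0],cv2.minAreaRect(cn))
hub=tri((w1,(224,89)),(w2,(315,221)));print('hub w',hub, 'with top',tri((w1,(224,89)),(w2,(315,221)),(b,(308.9,201.2))))
k=(285.5,190.5)
print('knob all',tri((w1,k),(b,(339.3,222.7)),(a,(198.8,200.8))), plane(w1,k,172))
print('w2 holes', plane(w2,(155.5,207.5),125),plane(w2,(198,225),125))
print('w1 holes', plane(w1,(92,95),125),plane(w1,(131,112),125))
for z in(175,185): print(z,plane(w1,(224,89),z),plane(w2,(315,221),z),plane(b,(308.9,201.2),z))
for P in ([563.5,28.4,219],[563.5,28.4,173],[562,26,219],[562,26,173]): print(proj(w1,[P])[0].round(1),proj(w2,[P])[0].round(1),proj(b,[P])[0].round(1),proj(a,[P])[0].round(1))
```

```text
w1 [149  42  40  33] [167.74638487  58.84649611] ((28.821168899536133, 23.61678695678711), (41.265472412109375, 26.912263870239258), 19.98310661315918)
w2 [249 190  31  39] [264.98601399 208.43706294] ((26.17010498046875, 29.242267608642578), (29.546573638916016, 38.27854919433594), 23.962491989135742)
w1 knob [269 176  32  33] [283.9527439  192.58689024] ((19.5, 22.0), (32.0, 31.0), 90.0)
hub w (array([561.71276129, -10.46718879, 169.31933256]), [np.float64(0.3322339594802932), np.float64(0.33223395948028983)]) with top (array([560.72296864, -10.4707693 , 166.57986007]), [np.float64(0.9657863442088502), np.float64(0.94341101604719), np.float64(1.2794636876469483)])
knob all (array([505.35775661, -88.75251956, 170.81150022]), [np.float64(0.8859670668809112), np.float64(1.696764542470013), np.float64(2.0656908293912073)]) [506.44347667 -88.31638387 172.        ]
w2 holes [506.68087371 111.56855383 125.        ] [506.56189153  72.01797173 125.        ]
w1 holes [507.40732875 111.9666478  125.        ] [507.17350617  71.60164296 125.        ]
175 [561.4733407  -11.31959666 175.        ] [563.45503664  -9.43143767 175.        ] [558.64169141  -9.83293126 175.        ]
185 [561.5442599  -13.14159552 185.        ] [566.01472896  -7.31037311 185.        ] [557.69322341  -9.18066651 185.        ]
[157.4  56.8] [262.1 219.2] [294.3 197.4] [256.  188.1]
[178.4  65.9] [266.2 199.7] [293.7 199.3] [256.9 204.8]
[160.1  60.5] [265.  223.1] [295.3 198. ] [254.7 187.9]
[180.5  69. ] [268.6 202.9] [294.7 199.9] [255.7 204.6]
```

Call:
{"fn": "step_arm", "kwargs": {"commands": [[[0.0045, 0.0143, 0.0, 0, 0, 0, 0.055], [0.0045, 0.0143, -0.03, 0, 0, 0, 0.055], [0.0045, 0.0143, -0.06, 0, 0, 0, 0.055], [0.0045, 0.0143, -0.082, 0, 0, 0, 0.055], [0.0045, 0.0143, -0.082, 0, 0, 0, 0.055], [0.0045, 0.0143, -0.082, 0, 0, 0, 0.055]]], "squeeze": 25}}

```text
time_s: 2.7
tool_pos: [564.5, 28.2, 359.2]
eef_rot: [3.141, -0.002, 0.41]
ft_force: [-0.7, -0.3, -0.1]
gripper_width: 0.647
grip_force: 0.0
```

Run:
```python
from h import *
c=snap('wrist','w3');s=readout.state();print(s['tool_pos'],s['ft_force'],s['joint_pos'],s['time_s'])
cv2.imwrite('pics/w3c.png',c['color'][100:420,:,::-1])
```

```text
[564.57425849  28.31417248 359.39469909] [0.08580281 0.63597387 0.26197119] [ 0.4401483   0.21618037 -0.60881517  1.71049824  0.13019478  1.25285161
 -1.35881128] 2.75
```

View pics/w3c.png

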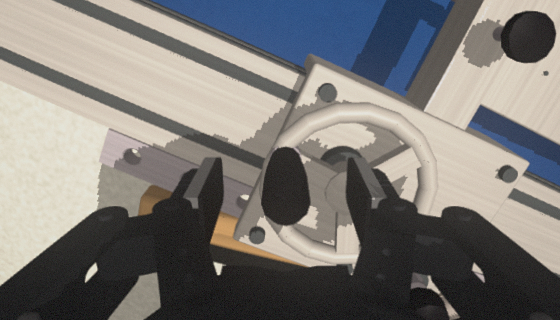

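The grip stands between the open fingers (blob at about (287,187) in the crop), well centred. Closing.

Call:
{"fn": "step_arm", "kwargs": {"commands": [[[0, 0, 0, 0, 0, 0, 0.03], [0, 0, 0, 0, 0, 0, 0.012], [0, 0, 0, 0, 0, 0, 0.012], [0, 0, 0, 0, 0, 0, 0.012], [0, 0, 0, 0, 0, 0, 0.012]]], "squeeze": 25}}

```text
time_s: 3.38
tool_pos: [564.3, 28.0, 358.5]
eef_rot: [3.14, -0.001, 0.41]
ft_force: [-0.6, -2.0, 5.6]
gripper_width: 0.214
grip_force: 24.8
```

Run:
```python
import numpy as np
# waypoints relative to start of each call; axis (561,-10.2), start grip (564.1,28.4)
c=np.array([561,-10.2]);r=38.;g=np.array([564.1,28.4]);t0=np.arctan2(*(g-c)[::-1])
st=np.radians(17);n=24
A=[t0+st*i for i in range(n+1)]
P=[c+r*np.array([np.cos(a),np.sin(a)]) for a in A];P[0]=g
print(t0)
for k in range(0,24,8): print([[round(v,4) for v in (P[k+i]-P[k])/1000] for i in range(1,9)])
```

```text
1.4906574448816101
[[np.float64(-0.0113), np.float64(-0.0015)], [np.float64(-0.0218), np.float64(-0.0055)], [np.float64(-0.0306), np.float64(-0.0124)], [np.float64(-0.0371), np.float64(-0.0216)], [np.float64(-0.0406), np.float64(-0.0323)], [np.float64(-0.0408), np.float64(-0.0435)], [np.float64(-0.0377), np.float64(-0.0543)], [np.float64(-0.0316), np.float64(-0.0637)]]
[[np.float64(0.0086), np.float64(-0.0072)], [np.float64(0.0189), np.float64(-0.0116)], [np.float64(0.0301), np.float64(-0.0128)], [np.float64(0.0411), np.float64(-0.0107)], [np.float64(0.0511), np.float64(-0.0054)], [np.float64(0.059), np.float64(0.0025)], [np.float64(0.0643), np.float64(0.0124)], [np.float64(0.0665), np.float64(0.0234)]]
[[np.float64(-0.0012), np.float64(0.0112)], [np.float64(-0.0055), np.float64(0.0215)], [np.float64(-0.0127), np.float64(0.0301)], [np.float64(-0.0221), np.float64(0.0363)], [np.float64(-0.0329), np.float64(0.0394)], [np.float64(-0.0442), np.float64(0.0392)], [np.float64(-0.0549), np.float64(0.0358)], [np.float64(-0.0641), np.float64(0.0293)]]
```

Call:
{"fn": "step_arm", "kwargs": {"commands": [[[-0.0113, -0.0015, 0, 0, 0, 0, 0.012], [-0.0218, -0.0055, 0, 0, 0, 0, 0.012], [-0.0306, -0.0124, 0, 0, 0, 0, 0.012], [-0.0371, -0.0216, 0, 0, 0, 0, 0.012]]]}}

```text
time_s: 3.88
tool_pos: [526.6, 7.0, 358.5]
eef_rot: [3.141, -0.002, 0.412]
ft_force: [4.9, 1.8, 4.3]
gripper_width: 0.21
grip_force: 24.9
```

Call:
{"fn": "step_arm", "kwargs": {"commands": [[[-0.0035, -0.0107, 0, 0, 0, 0, 0.012], [-0.0037, -0.0219, 0, 0, 0, 0, 0.012], [-0.0006, -0.0327, 0, 0, 0, 0, 0.012], [0.0055, -0.0421, 0, 0, 0, 0, 0.012], [0.0141, -0.0493, 0, 0, 0, 0, 0.012], [0.0244, -0.0537, 0, 0, 0, 0, 0.012], [0.0356, -0.0549, 0, 0, 0, 0, 0.012], [0.0466, -0.0528, 0, 0, 0, 0, 0.012], [0.0566, -0.0475, 0, 0, 0, 0, 0.012], [0.0645, -0.0396, 0, 0, 0, 0, 0.012]]]}}

```text
time_s: 5.12
tool_pos: [590.6, -34.3, 358.4]
eef_rot: [3.141, 0.004, 0.409]
ft_force: [-3.8, -1.4, 10.2]
gripper_width: 0.208
grip_force: 25.5
```

Call:
{"fn": "step_arm", "kwargs": {"commands": [[[0.0053, 0.0099, 0, 0, 0, 0, 0.012], [0.0075, 0.0209, 0, 0, 0, 0, 0.012], [0.0063, 0.0321, 0, 0, 0, 0, 0.012], [0.002, 0.0424, 0, 0, 0, 0, 0.012], [-0.0052, 0.051, 0, 0, 0, 0, 0.012], [-0.0146, 0.0572, 0, 0, 0, 0, 0.012], [-0.0254, 0.0603, 0, 0, 0, 0, 0.012], [-0.0367, 0.0601, 0, 0, 0, 0, 0.012], [-0.0367, 0.0601, 0, 0, 0, 0, 0.012]]]}}

```text
time_s: 6.25
tool_pos: [553.6, 27.3, 358.4]
eef_rot: [3.141, 0.001, 0.411]
ft_force: [-1.4, 0.4, 7.8]
gripper_width: 0.212
grip_force: 25.3
```

Call:
{"fn": "step_arm", "kwargs": {"commands": [[[0, 0, 0, 0, 0, 0, 0.05], [0, 0, 0, 0, 0, 0, 0.05], [0, 0, 0, 0, 0, 0, 0.05], [0, 0, 0.045, 0, 0, 0, 0.055], [-0.02, -0.05, 0.045, 0, 0, 0, 0.055], [-0.045, -0.105, 0.045, 0, 0, 0, 0.055], [-0.0495, -0.1159, 0.045, 0, 0, 0, 0.055], [-0.0495, -0.1159, 0.02, 0, 0, 0, 0.055], [-0.0495, -0.1159, 0.02, 0, 0, 0, 0.055]]]}}

```text
time_s: 7.38
tool_pos: [504.6, -88.1, 376.0]
eef_rot: [-3.139, 0.003, 0.411]
ft_force: [-0.9, 0.5, 0.4]
gripper_width: 0.649
grip_force: 0.0
```

Run:
```python
from h import *
c=snap('wrist','w4');s=readout.state();print(s['tool_pos'],s['ft_force'],s['joint_pos'],s['time_s'])
b=snap('top','t4')
print(proj(c,[[505.3,-88.6,172],[561,-10.2,175]]))
x=c['color'][:,:,::-1].copy()
cv2.imwrite('pics/w4c.png',x)
```

```text
[505.1729483  -87.8561294  377.13453648] [-0.57601326 -0.63679525  0.42543862] [ 0.61631503  0.07255739 -0.51475986  1.80862385  0.03650773  1.27202675
 -1.06687695] 7.425
[[286.76388804 244.09246143]
 [182.89878868  83.94157391]]
```

View pics/w4c.png

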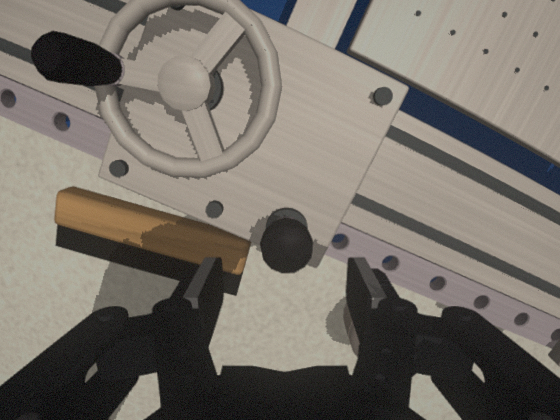

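The knob is at (287,244), exactly as predicted and midway between the fingers. The wheel has turned past its starting point, and the grip is at about (75,57).

Call:
{"fn": "step_arm", "kwargs": {"commands": [[[0, 0, -0.025, 0, 0, 0, 0.055], [0, 0, -0.049, 0, 0, 0, 0.055], [0, 0, -0.049, 0, 0, 0, 0.055], [0, 0, -0.049, 0, 0, 0, 0.04], [0, 0, -0.049, 0, 0, 0, 0.02], [0, 0, -0.049, 0, 0, 0, 0.02], [0, 0, -0.049, 0, 0, 0, 0.02], [0, 0, -0.049, 0, 0, 0, 0.02]]], "squeeze": 60}}

```text
time_s: 8.48
tool_pos: [505.8, -88.2, 330.6]
eef_rot: [3.141, -0.002, 0.411]
ft_force: [-1.4, 1.2, 6.0]
gripper_width: 0.302
grip_force: 58.9
```

Call:
{"fn": "step_arm", "kwargs": {"commands": [[[0, 0, 0.003, 0, 0, 0, 0.02], [0, 0, 0.006, 0, 0, 0, 0.02], [0, 0, 0.006, 0, 0, 0, 0.02]]]}}

```text
time_s: 8.85
tool_pos: [505.7, -88.4, 334.5]
eef_rot: [3.142, -0.002, 0.411]
ft_force: [6.1, 1.3, -8.8]
gripper_width: 0.302
grip_force: 59.4
```

Run:
```python
from h import *
c=snap('wrist','w5');s=readout.state();print(s['tool_pos'],s['ft_force'],s['gripper_width'],s['time_s'])
a=snap('scene','s5')
x=cv2.resize(a['color'][150:270,150:310,::-1],(800,600),interpolation=2)
cv2.imwrite('pics/m5.png',np.hstack([x[:420,:400],c['color'][:,150:450,::-1]]))
```

```text
[505.66345244 -88.3448119  334.39601218] [ 5.78907207  0.91398986 -8.61768412] 0.30183662123144783 8.9
```

View pics/m5.png

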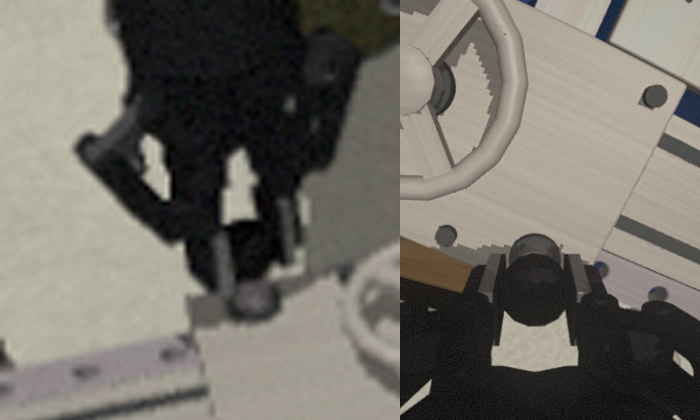

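The knob sits between both pads, at about (535,285) in the right-hand panel. The force rose to about 9 N, which fits the spring, so I draw further.

Call:
{"fn": "step_arm", "kwargs": {"commands": [[[0, 0, 0.004, 0, 0, 0, 0.02], [0, 0, 0.0075, 0, 0, 0, 0.02], [0, 0, 0.0075, 0, 0, 0, 0.02]]]}}

```text
time_s: 9.32
tool_pos: [505.6, -88.4, 341.6]
eef_rot: [-3.141, -0.001, 0.411]
ft_force: [6.7, 1.2, -10.9]
gripper_width: 0.303
grip_force: 59.5
```

Call:
{"fn": "step_arm", "kwargs": {"commands": [[[0, 0, 0.001, 0, 0, 0, 0.02], [0, 0.003, 0.001, 0, 0, 0, 0.02], [0, 0.007, 0.001, 0, 0, 0, 0.02], [0.0001, 0.012, 0.001, 0, 0, 0, 0.02], [0.0001, 0.012, 0.001, 0, 0, 0, 0.02]]]}}

```text
time_s: 9.95
tool_pos: [505.7, -77.8, 342.4]
eef_rot: [3.14, -0.001, 0.41]
ft_force: [6.3, -3.1, -11.4]
gripper_width: 0.302
grip_force: 59.7
```

Call:
{"fn": "step_arm", "kwargs": {"commands": [[[0, 0.005, 0, 0, 0, 0, 0.02], [0.0001, 0.011, 0, 0, 0, 0, 0.02], [0.0002, 0.017, 0, 0, 0, 0, 0.02], [0.0002, 0.022, 0, 0, 0, 0, 0.02], [0.0003, 0.026, 0, 0, 0, 0, 0.02], [0.0003, 0.0285, 0, 0, 0, 0, 0.02], [0.0003, 0.0285, 0, 0, 0, 0, 0.02], [0.0003, 0.0285, 0, 0, 0, 0, 0.02]]]}}

```text
time_s: 10.95
tool_pos: [506.0, -49.8, 342.4]
eef_rot: [3.139, -0.0, 0.41]
ft_force: [6.5, -3.4, -10.7]
gripper_width: 0.306
grip_force: 59.7
```

Call:
{"fn": "step_arm", "kwargs": {"commands": [[[0, 0.0015, 0, 0, 0, 0, 0.02], [0, 0.0015, 0, 0, 0, 0, 0.02], [0, 0.0015, -0.002, 0, 0, 0, 0.02], [0, 0.0015, -0.004, 0, 0, 0, 0.02], [0, 0.0015, -0.004, 0, 0, 0, 0.02]]]}}

```text
time_s: 11.58
tool_pos: [506.0, -48.5, 338.5]
eef_rot: [3.139, -0.0, 0.409]
ft_force: [5.7, -3.7, -9.7]
gripper_width: 0.3
grip_force: 59.9
```

Call:
{"fn": "step_arm", "kwargs": {"commands": [[[0, 0, -0.004, 0, 0, 0, 0.02], [0, 0, -0.008, 0, 0, 0, 0.02], [0, 0, -0.0095, 0, 0, 0, 0.02], [0, 0, -0.0095, 0, 0, 0, 0.02], [0, 0, -0.0095, 0, 0, 0, 0.02]]]}}

```text
time_s: 12.2
tool_pos: [506.1, -47.3, 330.7]
eef_rot: [3.14, -0.001, 0.41]
ft_force: [3.0, -3.8, 3.5]
gripper_width: 0.299
grip_force: 61.1
```

Call:
{"fn": "step_arm", "kwargs": {"commands": [[[0, -0.001, -0.001, 0, 0, 0, 0.02], [0, -0.002, -0.0015, 0, 0, 0, 0.02], [0, -0.002, -0.0015, 0, 0, 0, 0.02], [0, -0.002, -0.0015, 0, 0, 0, 0.02]]]}}

```text
time_s: 12.7
tool_pos: [506.2, -47.6, 330.6]
eef_rot: [3.141, -0.002, 0.412]
ft_force: [-0.8, -1.0, 11.6]
gripper_width: 0.303
grip_force: 62.0
```

Run:
```python
from h import *
b=snap('top','t6');s=readout.state();print(s['tool_pos'],s['ft_force'],s['gripper_width'],s['time_s'])
p=load('t4');x=np.vstack([cv2.resize(q['color'][180:280,210:400,::-1],(570,300),interpolation=2) for q in(p,b)])
cv2.imwrite('pics/t6c.png',x)
```

```text
[506.15163306 -47.60379301 330.55751996] [-1.03693976 -1.19920284 12.12510505] 0.3017667790977519 12.75
```

View pics/t6c.png

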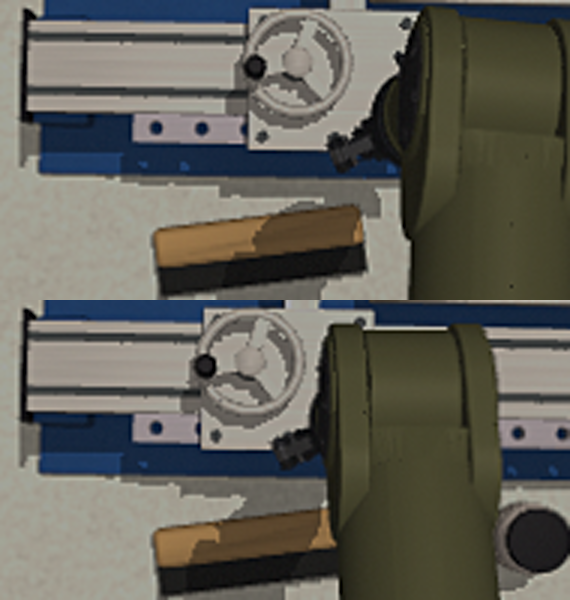

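The carriage has moved about 46 px (40 mm) along the beam and the wheel kept its slackened angle. The squeegee and jar are undisturbed, and the knob is at its home height with a firm seat. Handing in.

```bash
python3 -c "
from h import *
print(manip.job_done())"
```

```text
the job is handed in; nothing more can be done
None
```

I turned the clamp wheel just over a full turn anticlockwise, then drew the plunger and slid the arm 40 mm to the next hole. The pin is home there, the gripper still holds the knob, and the job is handed in with no verdict returned.

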